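# Sweep rock chips off the sorting plate

### The job

Rock chips are left on the white plate of the green sorting station. Take the blue scraper block from its mat and use it to sweep every chip over the plate's open edge into the black catch trough, never touching a chip with the robot itself; then stand the scraper back upright in the middle of its mat, lengthwise, and let go. Leave the other things on the bench where they are.

Things in the scene. Friction and masses are not known exactly. Their poses are not given: they have to be found in the camera images.
- station: fixed green sorting station, 310 x 166 mm; origin on the bench under its centre, z up, x = sweeping direction, from its closed back to the trough (within 0.4 rad of world +y). White plate 60 mm above the bench, x = -149 to 50 mm. Side walls (inner faces y = +-75 mm, whole length) and back wall (x = -155 to -149) rise 74 mm above the bench. No chip lies behind x = -75 mm
- plate_edge (a point): middle of the plate's open edge (station x = 50 mm), on the plate's top surface, 60 mm above the bench; axes as the station's. Past it the plate drops into the trough
- trough (a point): middle of the black trough floor, 6 mm above the bench; axes as the station's. The trough is 99 mm (station x = 50 to 149) by 150 mm (y), its outer wall 62 mm high above the bench
- chip1: loose faceted rock chip 1, red-brown, about 36 mm across and 18 mm tall, about 15 to 31 g; origin at its middle; starts flat on the white plate, anywhere from 75 mm short of the station's origin to 45 mm beyond it along the station's x
- chip2: loose faceted rock chip 2, copper-coloured, about 34 mm across and 20 mm tall, about 15 to 31 g; origin at its middle; starts flat on the white plate, anywhere from 75 mm short of the station's origin to 45 mm beyond it along the station's x
- chip3: loose faceted rock chip 3, red-brown, about 32 mm across and 18 mm tall, about 15 to 31 g; origin at its middle; starts flat on the white plate, anywhere from 75 mm short of the station's origin to 45 mm beyond it along the station's x
- chip4: loose faceted rock chip 4, dark brown, about 36 mm across and 20 mm tall, about 15 to 31 g; origin at its middle; starts flat on the white plate, anywhere from 75 mm short of the station's origin to 45 mm beyond it along the station's x
- chip5: loose faceted rock chip 5, grey, about 32 mm across and 16 mm tall, about 15 to 31 g; origin at its middle; starts flat on the white plate, anywhere from 75 mm short of the station's origin to 45 mm beyond it along the station's x
- scraper: loose blue scraper block, black underneath, 0.2 to 0.4 kg; origin at the centre of its underside, z up, y along its length. Foot: 30 mm thick (x), 136 mm long (y), 32 mm high. Centred on it a grip rib, 24 mm (x) by 80 mm (y), 32 to 82 mm above the underside: pinch it across x from above. Starts standing on the mat, lengthwise; both faces are alike
- mat: dark rubber mat fixed to the bench, 90 mm (x) x 190 mm (y), 4 mm thick; origin at the centre of its underside, on the bench. At the left or at the right of the station, its x within about 0.3 rad of world y
- slide_box: bystander: open wooden slide box, 100 x 160 x 40 mm, origin under its centre; on the side of the station where the mat is not
- jar: bystander: sample jar, 68 mm across, 90 mm tall, origin under its centre
- specimen: bystander: red rock specimen, 110 mm across, 60 mm tall, origin under its centre
- mouse: bystander: black computer mouse, 110 x 60 x 33 mm, origin under its centre
- slide_holder: bystander: flat black slide holder, 140 x 60 x 13 mm, origin under its centre
There are look-alikes about, which are no part of the job. Leave any purple look-alike of the chip1 alone.

How it is judged:
By the outcome, as a careful person would: the job done as asked, in the order asked, and still so for the second after the job is handed in, with the robot touching nothing.
It also fails if it takes over 56 s, if anything falls off the work surface, if the arm or the gripper's body presses on something with over 40 N, if the wrist force passes 120 N, or if a joint passes its speed limit or range.

### The arm

A 7-joint arm with a two-finger parallel gripper is mounted at the origin on the work surface. World frame = base frame: x ahead of the robot, y to its left, z up, the work surface at z = 0. Lengths are in m, angles in rad, forces in N, time in s.
With the tool pointing down it reaches from about 0.425 to 0.8 m from the base axis. Payload 8.3 kg.
Tool frame: the origin (TCP) lies at the very end of the fingers, on their centre line; the grasp point (between the pads) lies 19 mm behind it; y points along the fingers, z is the direction in which the jaws open and shut, and the axes are right-handed (so a half turn about y gives the same grasp; the last joint's range is limited). The gripper opens to 85 mm and grips with 20 to 120 N. Pads are 22 mm wide; open, the fingers measure 114 mm over their backs; the gripper's body (76 mm by 85 mm) begins 54 mm behind the grasp point. The pads swing forward as they close: fully open they stand 13 mm farther back than shut.
Start: joints at [-1.257, 0.383, 0.016, 1.37, -0.006, 1.388, -0.046], TCP at [0.23, 0.581, 0.231] pointing down, gripper open.
Joint ranges: [-2.95, 2.95], [-0.25, 2.06], [-1.52, 1.56], [0.18, 2.33], [-1.44, 4.58], [0.02, 2.06], [-3.01, 3.01]. Speed limits (rad/s): [2.39, 2.39, 3.01, 3.01, 3.14, 3.14, 3.14].

### API

Orientations are given as a rotation vector (axis times angle).
In Python, from workcell import get_state, grab_frame, finish_job gives the robot as it stands.
- The arm moves only by the tool move_arm, never from a script. Its argument "plan" is a list that holds one entry, the list of rows, each a list of 5 numbers: the shift along the world's x, y, z in m, then the turn about the world's z in rad, then the opening, from 0 (shut) to 1 (fully open). A call has 1 to 8 rows; each row is the pose to reach, as a shift and turn from the pose commanded when the call began; what a row does not reach only later rows make up. A row lasts 1/8 s, in which the tool goes at most 62.5 mm and 10.7 degrees, less where a joint would pass 70% of its speed; a pose out of reach is approached as far as the arm can. A call with a gripper value outside its range is refused whole. The fingers move at their own pace and stop on an object; the grip force is fixed at half the most. Time passes only in rows, so rows that repeat a pose let the fingers close. It gives the time, the measured TCP pose, the force and the opening at its end, in the units of the state.
- get_state(): the state, without advancing time (a new reading comes with each control period).
- grab_frame(name): name is "side" or "top" or "wrist"; returns a dict with "image" (384x512x3 uint8, blue, green, red), "range_z" (384x512 float32, m along the optical axis (not along the pixel's ray), 0 where there is no reading), "mtx" (3x3 intrinsics, pixels), "xyz" and "attitude" of the camera in the world; the wrist camera has in their place "tool_from_camera" (4x4, takes a point from camera to tool coordinates, whose origin is the TCP and whose axes are the tool frame's). Camera axes: x right, y down, z forward; pixel columns grow to the right and rows downward; lengths in m; the calibration is good to about 2 mm. A picture is of the moment at which its call begins: read the wrist's pose just before it.
- finish_job(): hands the job in, once; it reports no verdict.
The state is a dict: "clock": time; "joint_pos": joint angles; "qvel": joint speeds; "joint_efforts": joint torques, N m; "tool_pos": TCP position; "eef_rot": TCP orientation; "contact_force": force on the tool from outside, world axes, zero at the start; "ft_torque": the same for the moment, N m; "opening": finger opening in m.
Only numpy, scipy, OpenCV 4.12 (cv2) and the standard library are available. Lean on these libraries where they do the work, as an engineer would, in place of code of your own. Each camera call takes 0.05 s, during which the arm holds its last target. There are 200 camera calls.

## Working session

There is one attempt and no reset: what is moved stays moved. The work goes in short steps, Python scripts to look and compute and a tool call to move; the robot and the scene stay as the last step left them, time stands still between calls to the robot, and variables do not carry over. Pictures are saved under pics/ and viewed, about 8 in all and at most 12, crops included, and the job is handed in when it is done.

Besides the shell and the picture viewer there is one more tool, called after "Call:" by a JSON object that holds its "api" and its "payload". move_arm: Moves the arm, as the interface text tells. Its arguments: {"type":"object","properties":{"plan":{"type":"array","items":{"type":"array","items":{"type":"array","items":{"type":"number"}}}}},"required":["plan"]}

```bash
mkdir -p pics; ls; cat > h.py <<'E'
import numpy as np, cv2
from scipy.spatial.transform import Rotation as R
from workcell import get_state, grab_frame, finish_job
def rot(a):
    a=np.array(a,float)
    return a if a.shape==(3,3) else (R.from_quat(a).as_matrix() if a.size==4 else R.from_rotvec(a).as_matrix())
def cam(name):
    s=get_state(); f=grab_frame(name)
    if name=='wrist':
        T=np.eye(4);T[:3,:3]=rot(s['eef_rot']);T[:3,3]=s['tool_pos'];T=T@np.array(f['tool_from_camera'])
        f['R'],f['t']=T[:3,:3],T[:3,3]
    else: f['R'],f['t']=rot(f['attitude']),np.array(f['xyz'])
    return f
def cloud(f):
    z=f['range_z'];K=f['mtx'];v,u=np.indices(z.shape)
    p=np.stack([(u-K[0,2])/K[0,0]*z,(v-K[1,2])/K[1,1]*z,z],-1)@f['R'].T+f['t']
    p[z==0]=np.nan; return p
def onplane(f,uv,h):
    K=f['mtx'];uv=np.atleast_2d(uv).astype(float)
    d=np.c_[(uv[:,0]-K[0,2])/K[0,0],(uv[:,1]-K[1,2])/K[1,1],np.ones(len(uv))]@f['R'].T
    return f['t']+d*((h-f['t'][2])/d[:,2])[:,None]
E
python3 - <<'E'
from h import *
s=get_state();print({k:np.round(v,3) for k,v in s.items()})
for n in['top','side']:
    f=cam(n);print(n,f['attitude'],f['t'],f['mtx'].tolist() if hasattr(f['mtx'],'tolist') else f['mtx'])
    cv2.imwrite(f'pics/{n}0.png',f['image']);np.save(n+'0.npy',cloud(f))
p=np.load('top0.npy');print(np.nanmin(p,(0,1)),np.nanmax(p,(0,1)))
E
```

```text
pics
{'clock': np.float64(0.0), 'joint_pos': array([-1.257,  0.384,  0.016,  1.371, -0.006,  1.388, -0.047]), 'qvel': array([-0.   ,  0.   , -0.001, -0.   ,  0.   , -0.   , -0.   ]), 'joint_efforts': array([ 1.0000e-03, -6.2760e+01,  8.4500e-01, -3.7182e+01,  1.7000e-02,
        1.4000e-02,  0.0000e+00]), 'tool_pos': array([0.23 , 0.581, 0.23 ]), 'eef_rot': array([-1.552,  0.296, -0.295]), 'contact_force': array([ 0.004,  0.113, -0.649]), 'ft_torque': array([ 0.044,  0.011, -0.001]), 'opening': np.float64(0.085)}
top [-2.16172288  2.11222373 -0.15312791] [0.38881629 0.0135838  1.06138085] [[430.83200000906976, 0.0, 253.80284347469618], [0.0, 430.83200000906976, 191.95458090079964], [0.0, 0.0, 1.0]]
side [-2.10354651  0.21765662 -0.13709929] [ 0.39387632 -0.75542163  0.52040622] [[402.62321391612113, 0.0, 259.07171457746034], [0.0, 402.62321391612113, 188.78739256628992], [0.0, 0.0, 1.0]]
[ 0.08548629 -1.11555542 -0.76882345] [1.58310588 1.22754639 0.11625445]
```

View pics/top0.png

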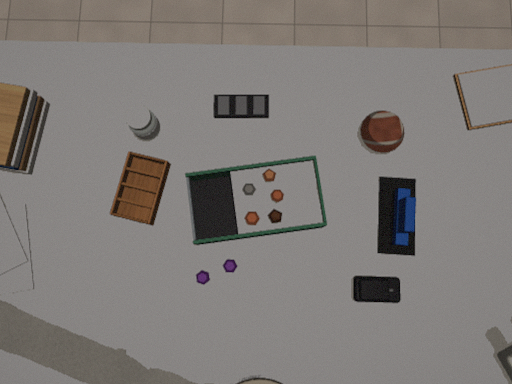

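View pics/side0.png

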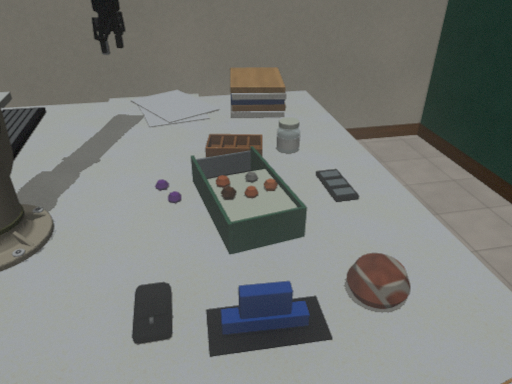

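The top view shows the station (~190–325, 157–243) with its trough to the left (+y), chips at (249,188), (269,175), (277,196), (252,218) and (275,216). The mat and scraper are at (397,215), and the purple decoys at (203,277) and (230,266). The side view shows the scraper standing on the mat.

```bash
python3 - <<'E'
from h import *
f=cam('top');im=f['image'];P=cloud(f);hsv=cv2.cvtColor(im,cv2.COLOR_BGR2HSV)
H,S,V=cv2.split(hsv)
def big(m):
    c,_=cv2.findContours(m.astype(np.uint8),0,2);return max(c,key=cv2.contourArea)
def rect(c,h,name):
    w=onplane(f,c[:,0,:],h)[:,:2].astype(np.float32);r=cv2.minAreaRect(w)
    b=cv2.boxPoints(r);print(name,'c',np.round(r[0],4),'size',np.round(r[1],4),'ang',round(r[2],2),'box',np.round(b,3).tolist());return r
win=np.zeros(H.shape,bool);win[140:260,170:340]=1
g=(H>50)&(H<95)&(S>70)&win
rect(big(g),.074,'station rim')
plate=(V>150)&(S<60)&win
# plate within rim interior
c=big(g);ins=np.zeros(H.shape,np.uint8);cv2.drawContours(ins,[c],-1,1,-1)
rect(big(plate&(ins>0)),.06,'plate')
rect(big((V<60)&(ins>0)),.03,'trough')
bm=(H>105)&(H<125)&(S>120)&(V>50);bm[:,:370]=0
print('blue z',np.nanpercentile(P[bm][:,2],[5,50,95]))
for lo,hi,n in[(.025,.045,'foot'),(.07,.1,'rib')]:
    m=bm&(P[...,2]>lo)&(P[...,2]<hi)
    q=P[m];r=cv2.minAreaRect(q[:,:2].astype(np.float32));print(n,m.sum(),np.median(q[:,2]),r)
w2=np.zeros(H.shape,bool);w2[165:265,365:425]=1
rect(big(((V<60)|bm)&w2),.004,'mat(+scraper)')
inn=cv2.erode(ins,np.ones((9,9)))>0
m=(inn&(P[...,2]>.066)).astype(np.uint8);n,l,st,ce=cv2.connectedComponentsWithStats(m)
for i in range(1,n):
    if st[i,4]>15: print('chip',ce[i],st[i,4],np.nanmedian(P[l==i],0).round(3))
m=(~plate)&(V<190)&inn;m=m&((S>70)|(V<110))
print('plate z',np.nanmedian(P[plate&inn][:,2]), 'edge pts')
big_=cv2.resize(im[130:270,170:430],None,fx=3,fy=3,interpolation=2);cv2.imwrite('pics/crop1.png',big_)
E
```

```text
station rim c [0.5238 0.022 ] size [0.1661 0.3069] ang 9.19 box [[0.4169999957084656, 0.1599999964237213], [0.4659999907016754, -0.14300000667572021], [0.6299999952316284, -0.11599999666213989], [0.5809999704360962, 0.18700000643730164]]Traceback (most recent call last):
  File "<stdin>", line 15, in <module>
  File "<stdin>", line 5, in big
ValueError: max() iterable argument is empty
```

```bash
python3 - <<'E'
from h import *
f=cam('top');im=f['image'];P=cloud(f);hsv=cv2.cvtColor(im,cv2.COLOR_BGR2HSV)
H,S,V=cv2.split(hsv)
def big(m):
    c,_=cv2.findContours(m.astype(np.uint8),0,2);return max(c,key=cv2.contourArea)
def rect(w,name):
    r=cv2.minAreaRect(w[:,:2].astype(np.float32));print(name,len(w),'c',np.round(r[0],4),'size',np.round(r[1],4),'ang',round(r[2],2));return r
win=np.zeros(H.shape,bool);win[140:260,170:340]=1
g=(H>50)&(H<95)&(S>70)&win
c=big(g);ins=np.zeros(H.shape,np.uint8);cv2.drawContours(ins,[c],-1,1,-1);ins=ins>0
print('Vs',V[205,300],S[205,300],V[205,215],V[180,385],V[235,397])
rect(onplane(f,c[:,0],.074),'rim')
rect(P[g&(P[...,2]>.068)&(P[...,2]<.08)],'rim depth')
inn=cv2.erode(ins.astype(np.uint8),np.ones((7,7)))>0
rect(P[inn&(P[...,2]>.055)&(P[...,2]<.065)],'plate depth')
print('plate z',np.nanmedian(P[inn&(V>120)&(S<60)][:,2]))
bm=(H>105)&(H<125)&(S>120)&(V>50);bm[:,:370]=0
for lo,hi,n in[(.025,.045,'foot'),(.075,.1,'rib')]:
    q=P[bm&(P[...,2]>lo)&(P[...,2]<hi)];print(n,np.nanmedian(q[:,2]));rect(q,n)
w2=np.zeros(H.shape,bool);w2[165:265,365:425]=1
cm=big(((V<60)|bm)&w2);rect(onplane(f,cm[:,0],.004),'mat+scraper')
th=np.deg2rad(99.19);C=np.array([.5238,.022]);A=np.array([[np.cos(th),np.sin(th)],[-np.sin(th),np.cos(th)]])
n,l,st,ce=cv2.connectedComponentsWithStats((inn&(P[...,2]>.066)).astype(np.uint8))
for i in range(1,n):
    if st[i,4]>15:
        q=P[l==i];print('chip',ce[i].round(),st[i,4],np.nanmedian(q,0).round(3),'station min/max',((q[:,:2]-C)@A.T).min(0).round(3),((q[:,:2]-C)@A.T).max(0).round(3))
cv2.imwrite('pics/crop1.png',cv2.resize(im[130:270,170:430],None,fx=3,fy=3,interpolation=2))
E
```

```text
Vs 143 14 34 20 124
rim 239 c [0.5239 0.0214] size [0.1664 0.3057] ang 9.27
rim depth 852 c [0.5256 0.0213] size [0.1638 0.3061] ang 9.29
plate depth 1 c [0.5811 0.1565] size [0. 0.] ang 0.0
plate z nan
foot 0.0359736600208691
foot 338 c [ 0.4977 -0.3287] size [0.0294 0.1349] ang 85.73
rib 0.08595719268813284
rib 362 c [ 0.4983 -0.3286] size [0.0242 0.08  ] ang 86.82
mat+scraper 27 c [ 0.5021 -0.3257] size [0.0895 0.1877] ang 87.69
  return np.nanmean(a, axis, out=out, keepdims=keepdims)
```

View pics/crop1.png

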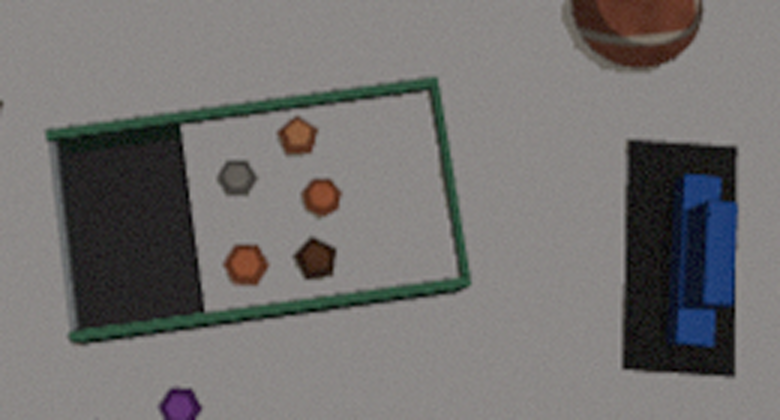

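The crop shows five chips well ahead of the back wall. The scraper stands near the middle of the mat.

```bash
python3 - <<'E'
from h import *
s=get_state();M=rot(s['eef_rot']);print(M.round(3), s['clock'])
print('jaw yaw',np.rad2deg(np.arctan2(M[1,2],M[0,2])))
# mat by plane colour edges, using visible left/top/bottom sides
E
```

```text
[[ 0.93  -0.     0.368]
 [-0.368 -0.001  0.93 ]
 [ 0.    -1.    -0.001]] 0.2
jaw yaw 68.41060150737587
```

Call:
{"api": "move_arm", "payload": {"plan": [[[0.039,-0.04,0.0,0.04,1],[0.077,-0.08,0.0,0.08,1],[0.116,-0.12,0.0,0.12,1],[0.154,-0.16,0.0,0.16,1],[0.193,-0.2,0.0,0.2,1],[0.231,-0.24,0.0,0.24,1],[0.27,-0.281,0.0,0.28,1],[0.286,-0.337,0.0,0.312,1]]]}}

```text
clock: 1.2
tool_pos: [0.5172, 0.2428, 0.2306]
eef_rot: [-1.571, 0.05, -0.05]
contact_force: [0.5, -1.0, -0.2]
opening: 0.0853
```

Call:
{"api": "move_arm", "payload": {"plan": [[[0.016,-0.056,0.0,0,1],[0.032,-0.112,0.0,0,1],[0.048,-0.168,0.0,0,1],[0.064,-0.224,0.0,0,1],[0.05,-0.282,0.0,0,1],[0.036,-0.34,0.0,0,1],[0.022,-0.398,0.0,0,1],[0.008,-0.456,0.0,0,1]]]}}

```text
clock: 2.2
tool_pos: [0.5232, -0.2135, 0.2313]
eef_rot: [-1.57, 0.051, -0.051]
contact_force: [1.0, -0.4, -0.1]
opening: 0.0853
```

Call:
{"api": "move_arm", "payload": {"plan": [[[-0.005,-0.514,0.0,0,1],[-0.018,-0.573,0.0,0,1],[-0.018,-0.573,0.0,0,1]]]}}

```text
clock: 2.58
tool_pos: [0.5191, -0.4008, 0.2313]
eef_rot: [-1.57, 0.05, -0.05]
contact_force: [0.8, -0.4, 0.2]
opening: 0.0849
```

Call:
{"api": "move_arm", "payload": {"plan": [[[-0.011,0.036,0.0,0,1],[-0.021,0.071,0.0,0,1],[-0.021,0.071,0.0,0,1]]]}}

```text
clock: 2.95
tool_pos: [0.4984, -0.3255, 0.2309]
eef_rot: [-1.568, 0.049, -0.048]
contact_force: [0.4, -0.9, 0.2]
opening: 0.0854
```

```bash
cat > look.py <<'E'
from h import *
import sys
s=get_state();M=rot(s['eef_rot']);print(s['clock'],s['tool_pos'].round(4) if hasattr(s['tool_pos'],'round') else s['tool_pos'],'jaw yaw',np.rad2deg(np.arctan2(M[1,2],M[0,2])).round(2))
f=cam('wrist');cv2.imwrite(sys.argv[1],f['image']);P=cloud(f)
H,S,V=cv2.split(cv2.cvtColor(f['image'],cv2.COLOR_BGR2HSV))
bm=(H>105)&(H<125)&(S>120)&(V>40)
for lo,hi,n in[(.02,.045,'foot'),(.075,.1,'rib')]:
    q=P[bm&(P[...,2]>lo)&(P[...,2]<hi)]
    if len(q)>20: print(n,len(q),np.median(q[:,2]).round(4),cv2.minAreaRect(q[:,:2].astype(np.float32)))
E
python3 look.py pics/w1.png
```

```text
2.95 [ 0.4984 -0.3255  0.2309] jaw yaw 86.47
foot 1074 0.0348 ((0.49995481967926025, -0.3307149112224579), (0.030072970315814018, 0.13487201929092407), 85.72624206542969)
rib 1827 0.0848 ((0.4998442530632019, -0.3305903375148773), (0.023613089695572853, 0.0791478082537651), 86.26512908935547)
```

View pics/w1.png

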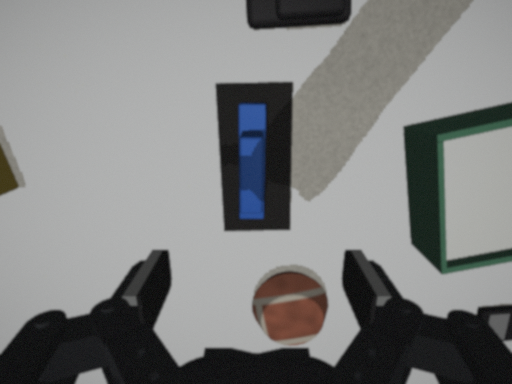

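The wrist view shows the scraper at (252,161) on the mat, and the mat outline spans (217–293, 83–230). The fingers straddle the scraper lengthwise as wanted.

```bash
python3 - <<'E'
from h import *
f=cam('wrist');print(get_state()['tool_pos'])
H,S,V=cv2.split(cv2.cvtColor(f['image'],cv2.COLOR_BGR2HSV))
bm=(H>105)&(H<125)&(S>120)&(V>40)
m=((V<60)|bm);w=np.zeros(m.shape,bool);w[70:242,205:305]=1;m&=w
m=cv2.morphologyEx(m.astype(np.uint8),cv2.MORPH_OPEN,np.ones((3,3)))
c=max(cv2.findContours(m,0,2)[0],key=cv2.contourArea)
print(cv2.minAreaRect(onplane(f,c[:,0],.004)[:,:2].astype(np.float32)), cv2.boundingRect(c))
P=cloud(f);q=P[(H>50)&(H<95)&(S>70)&(P[...,2]>.068)&(P[...,2]<.08)];print('rim z',np.median(q[:,2]),len(q))
E
```

```text
[ 0.49816323 -0.32805498  0.23139725]
((0.5043635964393616, -0.32658302783966064), (0.08657097071409225, 0.18537773191928864), 87.58329010009766) (218, 83, 75, 147)
rim z 0.07262146938867564 1821
```

Call:
{"api": "move_arm", "payload": {"plan": [[[0.001,-0.004,-0.05,-0.008,1],[0.001,-0.004,-0.1,-0.008,1],[0.001,-0.004,-0.145,-0.008,1],[0.001,-0.004,-0.17,-0.008,1],[0.001,-0.004,-0.182,-0.008,1],[0.001,-0.004,-0.182,-0.008,1]]]}}

```text
clock: 3.8
tool_pos: [0.4988, -0.3328, 0.049]
eef_rot: [-1.57, 0.058, -0.057]
contact_force: [0.5, -0.3, -0.6]
opening: 0.0851
```

Call:
{"api": "move_arm", "payload": {"plan": [[[0,0,0,0,0.5],[0,0,0,0,0.2],[0,0,0,0,0.1],[0,0,0,0,0.1],[0,0,0,0,0.1],[0,0,0,0,0.1],[0,0,0,0,0.1]]]}}

```text
clock: 4.68
tool_pos: [0.4994, -0.3324, 0.0499]
eef_rot: [-1.57, 0.056, -0.058]
contact_force: [-1.5, 1.9, 5.7]
opening: 0.0234
```

Call:
{"api": "move_arm", "payload": {"plan": [[[0,0,0.03,0,0.1],[0,0,0.08,0,0.1],[0,0,0.13,0,0.1],[0.011,0.055,0.13,0.06,0.1],[0.022,0.11,0.13,0.12,0.1],[0.034,0.165,0.13,0.18,0.1],[0.045,0.215,0.13,0.231,0.1],[0.045,0.232,0.13,0.231,0.1]]]}}

```text
clock: 5.68
tool_pos: [0.5443, -0.0954, 0.1782]
eef_rot: [-1.565, -0.128, 0.131]
contact_force: [0.0, 0.8, -3.3]
opening: 0.0231
```

Call:
{"api": "move_arm", "payload": {"plan": [[[0,0,0,0,0.1],[0,0,0,0,0.1]]]}}

```text
clock: 5.92
tool_pos: [0.5435, -0.1025, 0.1791]
eef_rot: [-1.568, -0.121, 0.123]
contact_force: [-0.1, 0.2, -2.3]
opening: 0.0233
```

```bash
cat > look2.py <<'E'
from h import *
import sys
s=get_state();M=rot(s['eef_rot']);print(s['clock'],np.round(s['tool_pos'],4),'jaw yaw',np.rad2deg(np.arctan2(M[1,2],M[0,2])).round(2),np.round(s['contact_force'],1),s['opening'])
zt=s['tool_pos'][2]-.0455
for n in['wrist','top']:
    f=cam(n);cv2.imwrite(f'pics/{n}{sys.argv[1]}.png',f['image']);P=cloud(f)
    H,S,V=cv2.split(cv2.cvtColor(f['image'],cv2.COLOR_BGR2HSV))
    bm=(H>105)&(H<125)&(S>120)&(V>40)
    q=P[bm&(abs(P[...,2]-zt-.032)<.01)]
    if len(q)>20: print(n,'foot',len(q),np.median(q[:,2]).round(4),cv2.minAreaRect(q[:,:2].astype(np.float32)))
    g=(H>50)&(H<95)&(S>70)&(abs(P[...,2]-.074)<.006)
    q=P[g]
    th=np.deg2rad(99.25);A=np.array([[np.cos(th),np.sin(th)],[-np.sin(th),np.cos(th)]])
    L=(q[:,:2]-[.5245,.0205])@A.T
    for nm,k in[('wall+y',L[:,1]>.06),('wall-y',L[:,1]<-.06)]:
        l=L[k&(L[:,0]>-.14)]
        if len(l)>30: print(n,nm,len(l),'y at x=-.1,0,.1',np.polyval(np.polyfit(l[:,0],l[:,1],1),[-.1,0,.1]).round(4))
    b=L[(abs(L[:,1])<.06)&(L[:,0]<-.12)]
    if len(b)>10: print(n,'back x',b[:,0].mean().round(4), b[:,0].min(),b[:,0].max(),'slope',np.polyfit(b[:,1],b[:,0],1).round(4))
E
python3 look2.py 2
```

```text
5.925 [ 0.5435 -0.1025  0.1791] jaw yaw 98.9 [-0.1  0.2 -2.3] 0.02327023156922959
wrist foot 3410 0.1642 ((0.49658435583114624, -0.1101323813199997), (0.040234219282865524, 0.029102623462677002), 8.926800727844238)
wrist wall+y 2459 y at x=-.1,0,.1 [0.0757 0.0752 0.0747]
wrist wall-y 1529 y at x=-.1,0,.1 [-0.0808 -0.0811 -0.0814]
wrist back x -0.151 -0.1535855671724662 -0.14824948460004972 slope [ 0.0129 -0.1512]
top wall+y 280 y at x=-.1,0,.1 [0.0785 0.0777 0.0769]
top wall-y 307 y at x=-.1,0,.1 [-0.0796 -0.0796 -0.0796]
```

View pics/wrist2.png

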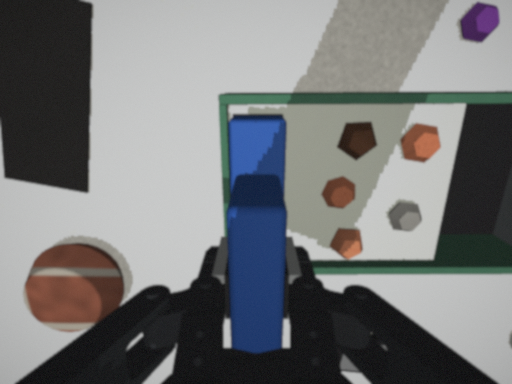

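The wrist view shows the scraper over the back of the plate (foot at 232–285, 115–350), inside the station walls. All five chips lie ahead of it. It needs about 3 mm of +x to centre.

Call:
{"api": "move_arm", "payload": {"plan": [[[0.003,0,0,0.002,0.1],[0.003,0,-0.025,0.002,0.1],[0.003,0,-0.05,0.002,0.1],[0.003,0,-0.065,0.002,0.1],[0.003,0,-0.0725,0.002,0.1],[0.003,0,-0.0725,0.002,0.1]]]}}

```text
clock: 6.78
tool_pos: [0.5473, -0.1004, 0.107]
eef_rot: [-1.567, -0.126, 0.126]
contact_force: [-0.4, 0.8, -3.5]
opening: 0.0231
```

```bash
python3 look2.py 3
```

```text
6.775 [ 0.5473 -0.1004  0.107 ] jaw yaw 99.17 [-0.4  0.8 -3.5] 0.023123484088209776
wrist foot 3337 0.0922 ((0.49932944774627686, -0.10838578641414642), (0.038009725511074066, 0.028467850759625435), 8.93950080871582)
wrist wall+y 3410 y at x=-.1,0,.1 [0.0754 0.0752 0.075 ]
wrist wall-y 1108 y at x=-.1,0,.1 [-0.0812 -0.0809 -0.0806]
wrist back x -0.1509 -0.15390298359196838 -0.14833135981618045 slope [-1.000e-04 -1.509e-01]
top wall+y 263 y at x=-.1,0,.1 [0.0784 0.0777 0.0769]
top wall-y 295 y at x=-.1,0,.1 [-0.0797 -0.0797 -0.0797]
```

View pics/wrist3.png

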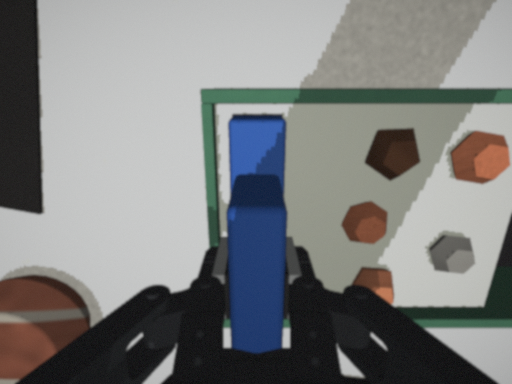

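The scraper is down behind all the chips with both walls clear. Now I sweep.

Call:
{"api": "move_arm", "payload": {"plan": [[[0,0,-0.001,0,0.1],[-0.002,0.015,-0.001,0,0.1],[-0.005,0.03,-0.001,0,0.1],[-0.007,0.045,-0.001,0,0.1],[-0.0095,0.06,-0.001,0,0.1],[-0.012,0.075,-0.001,0,0.1],[-0.014,0.09,-0.001,0,0.1],[-0.0165,0.105,-0.001,0,0.1]]]}}

```text
clock: 7.88
tool_pos: [0.5304, 0.0056, 0.1058]
eef_rot: [-1.567, -0.126, 0.126]
contact_force: [-0.3, -0.7, -3.0]
opening: 0.0232
```

```bash
python3 look2.py 4
```

```text
7.875 [0.5304 0.0056 0.1058] jaw yaw 99.18 [-0.3 -0.7 -3. ] 0.023222287463220418
wrist foot 3350 0.0909 ((0.48240187764167786, -0.002101019024848938), (0.03797297179698944, 0.028933431953191757), 9.067744255065918)
wrist wall+y 5977 y at x=-.1,0,.1 [0.0753 0.0749 0.0746]
wrist wall-y 1093 y at x=-.1,0,.1 [-0.0805 -0.0807 -0.0808]
wrist back x -0.1499 -0.1543268698847181 -0.14715926311429642 slope [ 0.     -0.1499]
top wall+y 147 y at x=-.1,0,.1 [0.0779 0.0774 0.0769]
top wall-y 126 y at x=-.1,0,.1 [-0.0795 -0.0796 -0.0797]
top back x -0.1492 -0.15227977861816872 -0.1462682231438247 slope [ 0.0019 -0.1492]
```

View pics/wrist4.png

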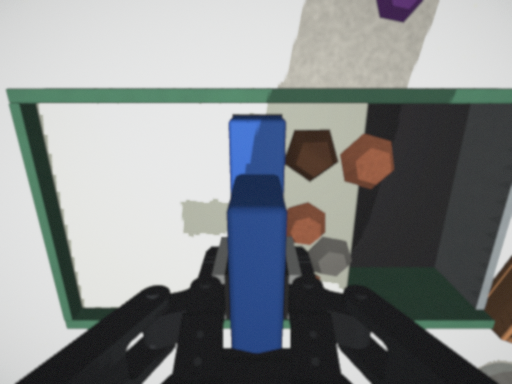

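The view shows chips pushed ahead of the foot (dark at 311,154; red at 306,224; grey at 330,256), with one at the edge (368,160). I continue over the edge.

Call:
{"api": "move_arm", "payload": {"plan": [[[-0.002,0.013,0,0,0.1],[-0.004,0.026,0,0,0.1],[-0.006,0.039,0,0,0.1],[-0.008,0.052,0,0,0.1],[-0.01,0.064,0,0,0.1],[-0.0115,0.074,0,0,0.1],[-0.0115,0.074,0,0,0.1],[-0.0115,0.074,0,0,0.1]]]}}

```text
clock: 8.98
tool_pos: [0.5191, 0.0782, 0.1058]
eef_rot: [-1.568, -0.125, 0.125]
contact_force: [-0.5, -0.3, -2.7]
opening: 0.0233
```

```bash
python3 look2.py 5; python3 - <<'E'
import cv2,numpy as np
a=cv2.imread('pics/wrist5.png');b=cv2.imread('pics/top5.png')[120:270,160:340];b=cv2.resize(b,(461,384))
cv2.imwrite('pics/c5.png',cv2.resize(np.hstack([a[:, 100:],b]),None,fx=.9,fy=.9))
E
```

```text
8.975 [0.5191 0.0782 0.1058] jaw yaw 99.15 [-0.5 -0.3 -2.7] 0.023325739418336548
wrist foot 3434 0.0909 ((0.4722667634487152, 0.07097545266151428), (0.0404820442199707, 0.029514018446207047), 9.061485290527344)
wrist wall+y 5393 y at x=-.1,0,.1 [0.0756 0.0751 0.0747]
wrist wall-y 1190 y at x=-.1,0,.1 [-0.0805 -0.0811 -0.0818]
top wall+y 168 y at x=-.1,0,.1 [0.078  0.0778 0.0777]
top wall-y 158 y at x=-.1,0,.1 [-0.0796 -0.0794 -0.0793]
top back x -0.1493 -0.15234109966482204 -0.14647741654501456 slope [ 0.0014 -0.1493]
```

View pics/c5.png

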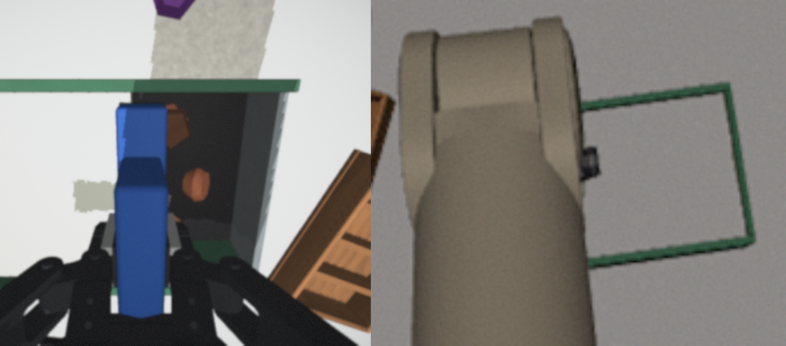

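Chips are visible in the trough and the plate behind the scraper is clear. I lift and head back, looking on the way.

Call:
{"api": "move_arm", "payload": {"plan": [[[0,0,0.025,0,0.1],[0,0,0.075,0,0.1],[0.003,-0.05,0.09,0,0.1],[0.006,-0.1,0.09,0,0.1],[0.009,-0.155,0.09,-0.05,0.1],[0.007,-0.21,0.09,-0.1,0.1],[0.0,-0.265,0.09,-0.15,0.1],[-0.005,-0.32,0.09,-0.2,0.1]]]}}

```text
clock: 10.07
tool_pos: [0.5134, -0.2435, 0.1959]
eef_rot: [-1.571, 0.033, -0.033]
contact_force: [1.5, 1.6, -3.0]
opening: 0.0233
```

Call:
{"api": "move_arm", "payload": {"plan": [[[-0.006,-0.045,0,0,0.1],[-0.01,-0.088,0,0,0.1],[-0.01,-0.088,0,0,0.1],[-0.01,-0.088,0,0,0.1]]]}}

```text
clock: 10.58
tool_pos: [0.5039, -0.3292, 0.1955]
eef_rot: [-1.57, 0.032, -0.031]
contact_force: [0.4, 0.4, -3.6]
opening: 0.0229
```

```bash
python3 look2.py 6; python3 - <<'E'
from h import *
f=cam('wrist');H,S,V=cv2.split(cv2.cvtColor(f['image'],cv2.COLOR_BGR2HSV))
a=f['image'];b=cv2.imread('pics/top6.png')[120:270,160:340];b=cv2.resize(b,(461,384))
cv2.imwrite('pics/c6.png',cv2.resize(np.hstack([a,b]),None,fx=.8,fy=.8))
E
```

```text
10.575 [ 0.5039 -0.3292  0.1955] jaw yaw 87.68 [ 0.4  0.4 -3.6] 0.02290937152576894
wrist foot 3546 0.1806 ((0.4564344584941864, -0.32711201906204224), (0.03014383278787136, 0.0401446707546711), 87.54469299316406)
wrist wall+y 236 y at x=-.1,0,.1 [0.0765 0.077  0.0775]
wrist wall-y 250 y at x=-.1,0,.1 [-0.0808 -0.0813 -0.0819]
wrist back x -0.1533 -0.15563569239126943 -0.14918393090941173 slope [ 0.0014 -0.1533]
top foot 422 0.1817 ((0.5022716522216797, -0.3257434666156769), (0.02953873760998249, 0.1340196132659912), 87.33191680908203)
top wall+y 350 y at x=-.1,0,.1 [0.0781 0.0776 0.077 ]
top wall-y 333 y at x=-.1,0,.1 [-0.0796 -0.0796 -0.0797]
top back x -0.1492 -0.15223349681709644 -0.14602823513436444 slope [ 0.001  -0.1492]
```

View pics/c6.png

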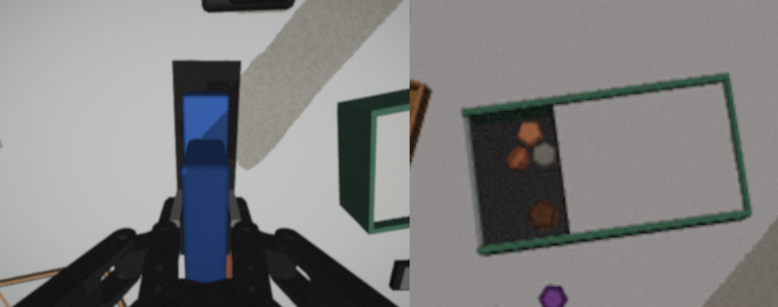

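Four chip blobs are visible in the trough and the plate is empty, so I check for the fifth with a zoom and the side camera.

```bash
python3 - <<'E'
from h import *
t=cv2.imread('pics/top6.png')[150:250,180:260];t=np.clip(t.astype(float)*2,0,255).astype(np.uint8)
f=cam('side');s=f['image'][140:250,180:310];s=np.clip(s.astype(float)*1.6,0,255).astype(np.uint8)
cv2.imwrite('pics/c7.png',np.hstack([cv2.resize(t,(320,400),interpolation=2),cv2.resize(s,(472,400),interpolation=2)]))
f=cam('top');P=cloud(f);th=np.deg2rad(99.2);A=np.array([[np.cos(th),np.sin(th)],[-np.sin(th),np.cos(th)]])
L=(P[...,:2]-[.5245,.0205])@A.T
m=(L[...,0]>.055)&(L[...,0]<.14)&(abs(L[...,1])<.07)&(P[...,2]>.014)
n,l,st,ce=cv2.connectedComponentsWithStats(m.astype(np.uint8))
for i in range(1,n):
    if st[i,4]>10:print(ce[i].round(),st[i,4],L[l==i].mean(0).round(3),'zmax',P[l==i][:,2].max().round(3),'med',np.median(P[l==i][:,2]).round(3))
E
```

```text
[218. 184.] 108 [ 0.085 -0.055] zmax 0.033 med 0.027
[225. 195.] 105 [ 0.072 -0.028] zmax 0.027 med 0.021
[212. 197.] 96 [ 0.103 -0.027] zmax 0.036 med 0.028
[224. 224.] 149 [0.082 0.045] zmax 0.049 med 0.043
```

View pics/c7.png

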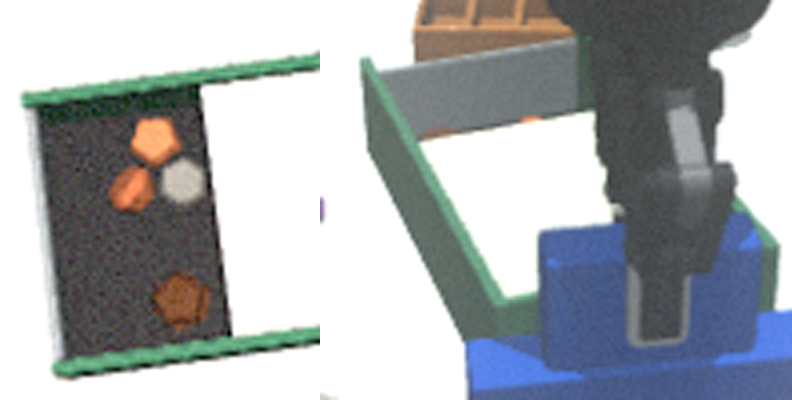

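The trough holds three separate chips plus a blob 43–49 mm high at (224,224). That height and colour fit the dark chip lying on the red one, so all five are in. Now I place the scraper.

Call:
{"api": "move_arm", "payload": {"plan": [[[0,0.001,-0.05,0,0.1],[0,0.001,-0.095,0,0.1],[0,0.001,-0.125,0,0.1],[0,0.001,-0.138,0,0.1],[0,0.001,-0.143,0,0.1],[0,0.001,-0.1455,0,0.1],[0,0.001,-0.1455,0,0.1],[0,0.001,-0.1455,0,0.1]]]}}

```text
clock: 11.82
tool_pos: [0.5045, -0.3286, 0.0511]
eef_rot: [-1.571, 0.03, -0.032]
contact_force: [-0.0, 0.4, -2.6]
opening: 0.023
```

Call:
{"api": "move_arm", "payload": {"plan": [[[0,0,-0.001,0,0.1],[0,0,-0.0012,0,0.1],[0,0,-0.0012,0,0.1]]]}}

```text
clock: 12.2
tool_pos: [0.5044, -0.3284, 0.0497]
eef_rot: [-1.571, 0.031, -0.032]
contact_force: [-0.5, 0.8, 5.1]
opening: 0.0233
```

Call:
{"api": "move_arm", "payload": {"plan": [[[0,0,0,0,0.3],[0,0,0,0,0.6],[0,0,0,0,1],[0,0,0,0,1],[0,0,0,0,1],[0,0,0,0,1]]]}}

```text
clock: 12.95
tool_pos: [0.504, -0.3283, 0.0491]
eef_rot: [-1.571, 0.031, -0.031]
contact_force: [-0.4, 0.6, -0.2]
opening: 0.0853
```

Call:
{"api": "move_arm", "payload": {"plan": [[[0,0,0.02,0,1],[0,0,0.06,0,1],[0,0,0.11,0,1],[0,0,0.16,0,1],[0,0,0.18,0,1],[0,0,0.18,0,1]]]}}

```text
clock: 13.7
tool_pos: [0.5048, -0.3292, 0.2324]
eef_rot: [-1.573, 0.028, -0.035]
contact_force: [-0.2, 0.1, -0.0]
opening: 0.0851
```

```bash
python3 look.py pics/w8.png; python3 - <<'E'
from h import *
f=cam('wrist')
H,S,V=cv2.split(cv2.cvtColor(f['image'],cv2.COLOR_BGR2HSV))
bm=(H>105)&(H<125)&(S>120)&(V>40)
m=((V<60)|bm);m[242:]=0;m[:,:205]=0;m[:,310:]=0;m[:60]=0
m=cv2.morphologyEx(m.astype(np.uint8),cv2.MORPH_OPEN,np.ones((3,3)))
c=max(cv2.findContours(m,0,2)[0],key=cv2.contourArea)
print(cv2.minAreaRect(onplane(f,c[:,0],.004)[:,:2].astype(np.float32)), cv2.boundingRect(c))
print(get_state()['contact_force'],get_state()['opening'])
E
```

```text
13.7 [ 0.5048 -0.3292  0.2324] jaw yaw 87.7
foot 1054 0.0348 ((0.5054824352264404, -0.3281508684158325), (0.030017903074622154, 0.13607458770275116), 87.68756103515625)
rib 1849 0.0848 ((0.5048419237136841, -0.32820212841033936), (0.023900441825389862, 0.07912470400333405), 87.39005279541016)
((0.504297137260437, -0.3267718255519867), (0.08685243129730225, 0.183959499001503), 87.53619384765625) (221, 78, 76, 147)
[ 0.32685406  0.78568962 -1.4071033 ] 0.08503648877065792
```

View pics/w8.png

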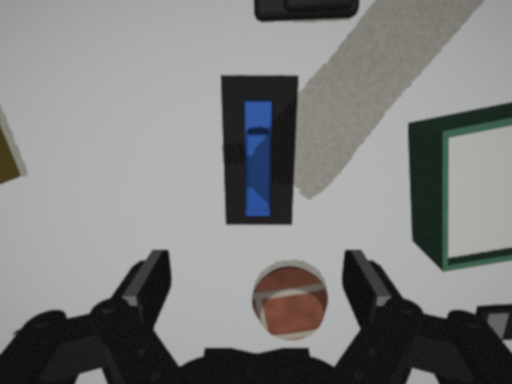

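The scraper stands at (258,158) within about 1.5 mm and 0.2° of the mat centre. The robot is clear of everything, so I hand in.

```bash
python3 -c "
from h import *
print(finish_job())"
```

```text
the job is handed in; nothing more can be done
None
```

I took the scraper from its mat and swept all the chips into the trough in one pass. Then I stood it back upright on the mat, let go, and handed the job in at about 14 s on the robot's clock.

- **Scraper:** the last wrist view has it upright, about 1.5 mm and 0.2° off the mat's middle. The gripper is open and well clear above it.
- **Chips:** after the sweep, the top view showed an empty plate and four blobs in the trough. Three are single chips. The fourth reaches 43–49 mm above the bench, which fits the dark chip lying on top of a red one. I take that as the fifth chip, but I did not see it separately.
- **Forces:** no reading went above about 6 N, and the gripper showed no sign of touching a chip.
- **Camera disagreement:** the top and wrist cameras disagreed by about 2 mm throughout, within their stated calibration. I used the wrist camera for the final placing.
- **Bystanders:** I did not measure the other objects or the purple look-alikes again at the end. The arm passed above them, and the ones in view looked unmoved.

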